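# Fit a T-bolt anchor into the bench strut

### The arm

A 6-joint arm with a two-finger parallel gripper is mounted at the origin on the work surface. World frame = base frame: x ahead of the robot, y to its left, z up, the work surface at z = 0. Lengths are in mm, angles in degrees, forces in N, time in s.
With the tool pointing down it reaches from about 300 to 850 mm from the base axis. Payload 4.2 kg.
Tool frame: the origin (TCP) lies between the finger pads; the fingertips stand 22 mm ahead of it and the grasp point (between the pads) lies 3 mm ahead of it; z points along the fingers, y is the direction in which the jaws open and shut (so a half turn about z gives the same grasp; the last joint's range is limited). The gripper opens to 91 mm and grips with 3 to 60 N. Pads are 32 mm wide; open, the fingers measure 118 mm over their backs; the gripper's body (76 mm by 178 mm) begins 60 mm behind the grasp point.
Start: joints at [-64.572, 18.312, 89.639, -0, 72.044, -1.146], TCP at [257.231, -514.27, 235.976] pointing down, gripper open.
Joint ranges: [-177.97, 177.97], [-48.28, 115.42], [12.27, 149.76], [-77.06, 257.06], [2.81, 150.46], [-146.56, 146.56]. Speed limits (degrees/s): [147.25, 147.25, 180, 180, 180, 180].

### API

Orientations are given as [roll, pitch, yaw] about the fixed x, y, z axes, in that order (R = Rz(yaw) Ry(pitch) Rx(roll)).
In Python, from workcell import telemetry, cams, env gives the robot as it stands.
- The arm moves only by the shell command python3 -m inch 'ROWS' [FORCE]. ROWS is JSON, a list of rows, each an object of numbers: "x", "y", "z": the shift along the tool's x, y, z in cm; "yaw": the turn about the tool's z in units of 5 degrees (1.0 is 5 degrees); "gripper": the gripper's target within -1 to 1 (fully open at 1, half-way at 0, shut at -1). A call has 1 to 12 rows; each row shifts and turns the commanded pose from where the row before left it, along the tool's axes as they then stand; what a row does not reach is not made up. A row lasts 1/12 s, in which the tool goes at most 41.7 mm and 7.16 degrees, less where a joint would pass 70% of its speed; a pose out of reach is approached as far as the arm can. A call is refused whole if a number of a shift passes 4.17 or a number of a turn 1, either way. A call with a gripper value outside its range is refused whole. The fingers move at their own pace and stop on an object; FORCE is the grip in N (left out, the last holds). Time passes only in rows, so rows that do not move let the fingers close. It gives the time, the measured TCP pose, the force and the opening at its end, in the units of the state.
- telemetry.state(): the state, without advancing time (a new reading comes with each control period).
- cams.grab_frame(name): name is "scene" or "top"; returns a dict with "pixels" (480x640x3 uint8, red, green, blue), "mtx" (3x3 intrinsics, pixels), "rvec" (rotation vector, rad) and "tvec" (3), from world to camera coordinates, as OpenCV has them. Camera axes: x right, y down, z forward; pixel columns grow to the right and rows downward; lengths in mm; the calibration is good to about 2 mm. A picture is of the moment at which its call begins. There is no depth.
- env.job_done(): hands the job in, once; it reports no verdict.
The state is a dict: "time_s": time; "qpos": joint angles; "qvel": joint speeds; "effort": joint torques, N m; "ee_pos": TCP position; "ee_rot": TCP orientation; "force": force on the tool from outside, world axes, zero at the start; "torque": the same for the moment, N m; "gripper_width": finger opening in mm.
Only numpy, scipy, OpenCV 4.12 (cv2) and the standard library are available. Lean on these libraries where they do the work, as an engineer would, in place of code of your own. Each camera call takes 0.05 s, during which the arm holds its last target. There are 200 camera calls.

### The job

Take the T-bolt (the fastener with the straight bar handle) out of the white rack and fit it in the slotted strut, about midway between the two T-bolts already fitted. Feel for the slot, put the head down through it lengthwise, press gently against the sprung shoe inside, give it a quarter turn so that the head lies across the slot, and let the spring lift it until the head catches under both lips. Leave it standing there by itself, never push or pull hard on the strut, and do not disturb the other fasteners or the things on the bench.

Things in the scene. Friction and masses are not known exactly. Their poses are not given: they have to be found in the camera images.
- tbolt: The T-bolt, 60 mm tall, about 0.12 kg, upright in one of the rack's pockets. Origin: centre of its head's underside, z up the shank. Steel hammer head z 0 to 9 mm, 30 mm long (x), 19 mm wide (y), corners cut back so that it turns either way inside the strut; shank 10 mm thick; aluminium bar handle on top, 45 mm long, parallel to the head.
- tbolt_grip (a point): Middle of the T-bolt's bar handle, 48 mm above its origin. The bar is 45 mm long (x), 14 mm wide (y) and 24 mm tall; grip it across the 14 mm.
- strut: Fixed dark steel bed, 380 by 86 mm; origin: centre of its top face, 6 mm above the bench. On it, clamped parallel to x but up to 12 mm off centre to either side (y; not measured: feel or see it), lies the steel strut, slot up: 360 mm long (x), 41 mm wide and tall. Two T-bolts like the loose one are fitted in it at x -155 and +155 mm, heads and handles across the slot.
- slot (a point): Point over the middle of the bed at the height of the strut's top, 41 mm above the bed; axes as the bed. The real slot lies up to 12 mm to either side of it (y). The slot is 21 mm wide between two lips 5 mm thick, upper edges rounded by 2 mm; the channel under the lips is 36 mm wide.
- shoe_top (a point): Point 8 mm below point slot: height of the free top of the sprung shoe that runs along inside the strut (the point stays, the shoe moves). It pushes up about 1 N when first touched plus 1 N per mm: 7 N at 6 mm, where the head just clears the lips' underside, 10.5 N at 9.5 mm, its hard stop. The head turns only between these; let go unturned, it is pushed back up.
- rack: Fixed white plastic rack, 225 mm long (x) by 50 mm, with three pockets at x -75, 0 and +75 mm (34 by 23 mm inside), floor 4 mm and walls' top 24 mm above the bench. Origin: centre of its underside. Fasteners stand on the pocket floors, the T-bolt's handle along the rack's x.
- thumbscrew: Bystander: fastener with a round disc knob 36 mm across, 54 mm tall, standing in another pocket of the rack; origin at the centre of its underside. Leave it.
- eyebolt: Bystander: fastener with a ring on top (35 mm across, 66 mm tall), standing in another pocket of the rack; origin at the centre of its underside. Leave it.
- spanner: Bystander: open spanner 160 mm long lying on the bench.
- screwdriver: Bystander: screwdriver 180 mm long lying on the bench.
- reagent: Bystander: amber bottle, 60 mm across, 130 mm tall.
- beaker: Bystander: glass beaker, 70 mm across, 90 mm tall.
- nutbox: Bystander: open blue box 100 by 140 by 40 mm.
- tuberack: Bystander: blue tube rack 90 by 160 by 45 mm.
Not all that is in view belongs to the job. What is shaped like the rack but brown or yellow is not meant. What is shaped like the tbolt but green is not meant.

How it is judged (in metres and radians):
On the way, in this order (a step that is already met when the one before it is completed fails the run):
1. the T-bolt is lifted clear of the rack (z of tbolt in the frame of rack above 0.03 m), for 0.1 s.
2. the head is pressed down through the slot lengthwise, below the lips (z of tbolt in the frame of strut below 0.0275 m and angle between the x axis of tbolt and the x axis of strut, either way round below 0.3 rad and y of tbolt in the frame of strut between -0.016 and 0.016 m and x of tbolt in the frame of strut between -0.05 and 0.05 m), for 0.1 s.
3. the head is turned across the slot under the lips (z of tbolt in the frame of strut below 0.0285 m and angle between the x axis of tbolt and the y axis of strut, either way round below 0.3 rad), for 0.1 s.
At the end, for the whole second after the job is handed in: T-bolt standing by itself in the strut: within 50 mm of its middle along it and 16 mm of the bed's centre line, upright within 0.1 rad, head across the slot within 0.3 rad and sprung up (over 4 N) against the lips' underside (origin 25.5 to 28.5 mm above the bed), at rest (all of step 3 and angle between tbolt's own z axis and vertical below 0.1 rad and z of tbolt in the frame of strut above 0.0255 m and y of tbolt in the frame of strut between -0.016 and 0.016 m and x of tbolt in the frame of strut between -0.05 and 0.05 m and linear speed of tbolt below 0.01 m/s and contact force between tbolt and strut above 4 N); the robot touches nothing.
It fails at once if the T-bolt bears on the strut and its shoe with more than 40 N in all (lips and shoe added up; about 14 N when it is caught and left alone) (contact force between tbolt and strut above 40 N).
It fails at once if the robot presses on the strut with more than 10 N (contact force between any of the fingers, the arm and strut above 10 N).
It fails at once if another fastener or a thing on the bench is moved more than 30 mm (distance of any of thumbscrew, eyebolt, spanner, screwdriver, reagent, beaker, nutbox, tuberack from where it was at the start of the episode above 0.03 m).
It also fails if it takes over 64 s, if anything falls off the work surface, if the arm or the gripper's body presses on something with over 40 N, if the wrist force passes 120 N, or if a joint passes its speed limit or range.

## Working session

There is one attempt and no reset: what is moved stays moved. The work goes in short steps, Python scripts to look and compute and a shell command to move; the robot and the scene stay as the last step left them, time stands still between calls to the robot, and variables do not carry over. Pictures are saved under pics/ and viewed, about 8 in all and at most 12, crops included, and the job is handed in when it is done.

```bash
mkdir -p pics
cat > h.py <<'E'
import numpy as np, cv2
from workcell import telemetry, cams, env
def grab(name,fn=None):
    f=cams.grab_frame(name)
    np.savez(f'{name}.npz',**{k:np.asarray(f[k]) for k in('pixels','mtx','rvec','tvec')})
    im=np.ascontiguousarray(np.asarray(f['pixels'])[:,:,::-1])
    if fn: cv2.imwrite('pics/'+fn,im)
    return im
def crop(im,x0,y0,x1,y1,s,fn): cv2.imwrite('pics/'+fn,cv2.resize(im[y0:y1,x0:x1],None,fx=s,fy=s,interpolation=cv2.INTER_CUBIC))
def ray(name,uv,z):
    f=np.load(f'{name}.npz'); R=cv2.Rodrigues(f['rvec'])[0]; t=f['tvec'].reshape(3)
    p=cv2.undistortPoints(np.array([[uv]],float),f['mtx'],None)[0,0]
    d=R.T@np.array([p[0],p[1],1]); c=-R.T@t
    return c+d*(z-c[2])/d[2]
def proj(name,P):
    f=np.load(f'{name}.npz'); return cv2.projectPoints(np.array(P,float).reshape(-1,1,3),f['rvec'],f['tvec'],f['mtx'],None)[0][:,0]
E
python3 - <<'E'
from h import *
grab('top','top0.png');grab('scene','scene0.png')
s=telemetry.state();print(s)
for n in('top','scene'):
    f=np.load(n+'.npz');R=cv2.Rodrigues(f['rvec'])[0];print(n,f['mtx'].tolist(),-R.T@f['tvec'].reshape(3),R.round(2).tolist())
E
```

```text
{'time_s': 0.1, 'qpos': array([-6.45709372e+01,  1.83461915e+01,  8.96983226e+01, -1.18922831e-03,
        7.20431195e+01, -1.14551844e+00]), 'qvel': array([ 0.04665553, -0.07387108, -0.20705255,  0.01312185, -0.00760105,
       -0.00287246]), 'effort': array([-1.10985009e-03, -4.13334239e+01, -2.32509202e+01,  7.26625789e-02,
        4.22162481e-02, -4.29508759e-05]), 'ee_pos': array([ 257.05742582, -513.88618753,  235.22964192]), 'ee_rot': array([-1.79912361e+02, -6.21434949e-04,  2.65749483e+01]), 'force': array([ 0.15014768, -1.08307593, -0.22632824]), 'torque': array([-0.05307733,  0.00703441,  0.03781464]), 'gripper_width': 91.08982670241576}
top [[485.96209123921653, 0.0, 331.12178909680824], [0.0, 485.96209123921653, 242.58147457097965], [0.0, 0.0, 1.0]] [ 365.06018611   36.46679896 1415.0619446 ] [[-0.01, -1.0, 0.01], [-1.0, 0.01, -0.09], [0.09, -0.01, -1.0]]
scene [[545.3754237360795, 0.0, 325.5998027415868], [0.0, 545.3754237360795, 244.68679705818025], [0.0, 0.0, 1.0]] [1336.64219446 -395.5146334   875.25184994] [[0.46, 0.89, 0.0], [0.58, -0.3, -0.76], [-0.67, 0.35, -0.65]]
```

View pics/top0.png

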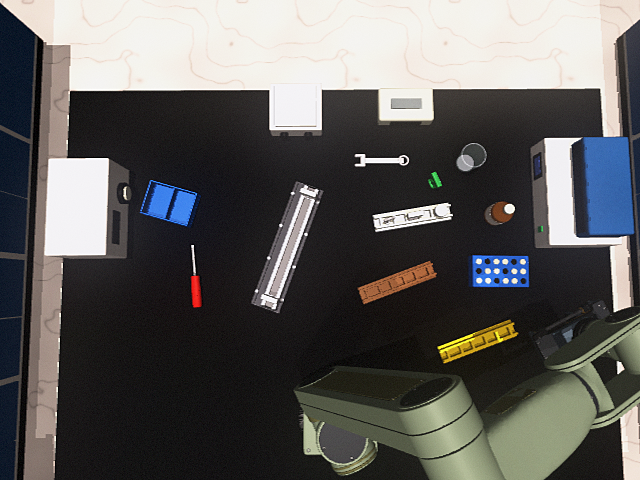

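View pics/scene0.png

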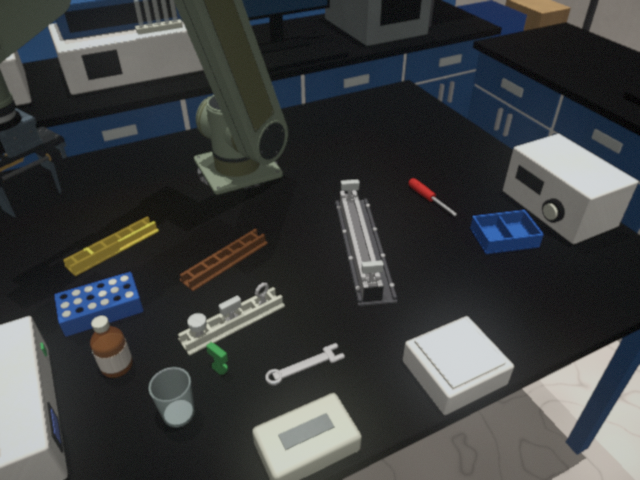

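The white rack is at about (413,217) in the top view, with the T-bolt in its middle pocket. The strut runs from (307,187) to (268,305). I'll enlarge both.

Run:
```python
from h import *
t=np.load('top.npz')['pixels'][:,:,::-1];s=np.load('scene.npz')['pixels'][:,:,::-1]
def c(im,x0,y0,w,h,k): return cv2.resize(np.ascontiguousarray(im[y0:y0+h,x0:x0+w]),None,fx=k,fy=k,interpolation=cv2.INTER_CUBIC)
a=c(t,245,175,85,145,4)  # 340x580
b=c(t,365,195,95,45,4)   # 380x180
d=c(s,170,275,125,85,3)  # 375x255
o=np.zeros((600,800,3),np.uint8)
o[:580,:340]=a;o[:180,345:725]=b;o[190:445,345:720]=d
cv2.imwrite('pics/c1.png',o)
```

```text
(no output)
```

View pics/c1.png

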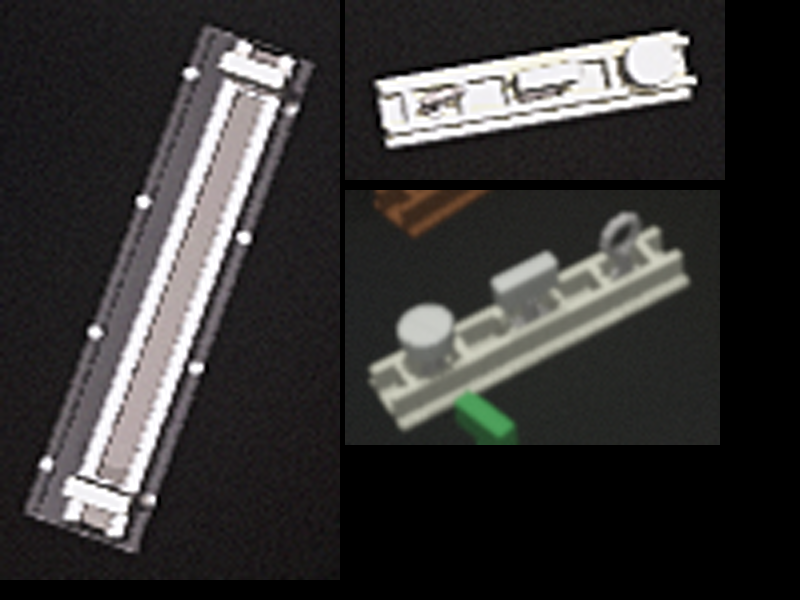

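Run:
```python
from h import *
a=lambda c:(245+c[0]/4-.4,175+c[1]/4-.4)
b=lambda c:(365+(c[0]-345)/4-.4,195+c[1]/4-.4)
d=lambda c:(170+(c[0]-345)/3-.33,275+(c[1]-190)/3-.33)
B=np.array([ray('top',a(c),6) for c in[(208,28),(313,65),(138,550),(27,512)]]);print('bed',B.round(1).tolist(),B.mean(0))
print('len',np.linalg.norm(B[0]-B[3]),np.linalg.norm(B[0]-B[1]))
for nm,z,p,q in[('slot',47,(250,92),(118,475)),('handles',93,(255,67),(97,495)),('bolts',8,(191,73),(46,464))]:
    P,Q=ray('top',a(p),z),ray('top',a(q),z);v=P-Q;print(nm,P,Q,(P+Q)/2,np.degrees(np.arctan2(v[1],v[0])),np.linalg.norm(v))
R=np.array([ray('top',b(c),12) for c in[(375,80),(685,32),(692,97),(388,147)]]);print('rack',R.round(1).tolist(),R.mean(0))
v=R[0]-R[1];print(np.degrees(np.arctan2(v[1],v[0])));v=R[3]-R[2];print(np.degrees(np.arctan2(v[1],v[0])))
print('tb',ray('scene',d((525,272)),64),ray('top',b((548,80)),64))
for n,p in('l',(494,287)),('r',(555,257)): print(n,ray('scene',d(p),64))
# slot ends in scene not used; thumb
print('thumb',ray('top',b((652,62)),58), 'scene',ray('scene',d((425,325)),58))
P=ray('scene',d((494,287)),64)
```

```text
bed [[672.7, 118.0, 6.0], [644.6, 41.0, 6.0], [292.6, 169.2, 6.0], [320.4, 248.9, 6.0]] [482.57154254 144.28425705   6.        ]
len 375.8122253356108 81.97804503232726
slot [617.27375353  85.88930101  47.        ] [346.79586976 179.34931038  47.        ] [482.03481165 132.6193057   47.        ] -19.06190473945333 286.1696331933467
handles [626.21178244  80.70497121  93.        ] [334.11246323 188.677268    93.        ] [480.16212284 134.6911196   93.        ] -20.286450410687298 311.4161671407385
bolts [638.85188483 130.44943337   8.        ] [354.61603023 235.13579435   8.        ] [496.73395753 182.79261386   8.        ] -20.21915979362153 302.90139520164234
rack [[572.2, -102.1, 12.0], [606.1, -330.0, 12.0], [558.1, -333.7, 12.0], [523.0, -110.8, 12.0]] [ 564.85289779 -219.14402589   12.        ]
98.44993638802022
98.93661881760205
tb [ 567.78416303 -219.0940598    64.        ] [ 563.69430071 -218.75683388   64.        ]
l [ 571.39367054 -242.25810623   64.        ]
r [ 563.79383757 -196.0929701    64.        ]
thumb [ 576.89589999 -293.91985221   58.        ] scene [ 577.51063092 -292.71244205   58.        ]
```

T-bolt at about (566,-219) with its bar at 98.7°. The slot centre is about (481.5,133) and its axis is at -20°. I'll move over the rack and turn the tool to yaw 98.7.

```bash
python3 -m inch '[{"x":1.7,"y":-0.52},{"x":3.5,"y":-1.08},{"x":3.7,"y":-1.15},{"x":3.7,"y":-1.15},{"x":3.7,"y":-1.15},{"x":3.7,"y":-1.15},{"x":3.7,"y":-1.15},{"x":3.7,"y":-1.15},{"x":3.7,"y":-1.15},{"x":3.7,"y":-1.15},{"x":3.5,"y":-1.08},{"x":2.4,"y":-0.72}]'
python3 -m inch '[{"yaw":-1},{"yaw":-1},{"yaw":-1},{"yaw":-1},{"yaw":-1},{"yaw":-1},{"yaw":-1},{"yaw":-1},{"yaw":-1},{"yaw":-1},{"yaw":-1},{"yaw":-1}]'
python3 -m inch '[{"yaw":-1},{"yaw":-1},{"yaw":-0.42},{"z":2},{"z":3},{"z":3},{"z":2},{},{}]'
```

```text
invalid input
invalid input
invalid input
```

```bash
python3 -m inch '[{"x":1.7,"y":-0.52,"z":0,"yaw":0,"gripper":1},{"x":3.5,"y":-1.08,"z":0,"yaw":0,"gripper":1},{"x":3.7,"y":-1.15,"z":0,"yaw":0,"gripper":1}]'
```

```text
time_s: 0.35
ee_pos: [324.3, -449.7, 235.3]
ee_rot: [-180.0, 0.0, 26.4]
force: [0.1, -0.1, -0.1]
gripper_width: 91.3
```

```bash
python3 -m inch '[{"x":3.7,"y":-1.15,"z":0,"yaw":0,"gripper":1},{"x":3.7,"y":-1.15,"z":0,"yaw":0,"gripper":1},{"x":3.7,"y":-1.15,"z":0,"yaw":0,"gripper":1},{"x":3.7,"y":-1.15,"z":0,"yaw":0,"gripper":1},{"x":3.7,"y":-1.15,"z":0,"yaw":0,"gripper":1},{"x":3.7,"y":-1.15,"z":0,"yaw":0,"gripper":1},{"x":3.7,"y":-1.15,"z":0,"yaw":0,"gripper":1},{"x":3.5,"y":-1.09,"z":0,"yaw":0,"gripper":1},{"x":2.48,"y":-0.7,"z":0,"yaw":-1,"gripper":1},{"x":0,"y":0,"z":0,"yaw":-1,"gripper":1},{"x":0,"y":0,"z":0,"yaw":-1,"gripper":1},{"x":0,"y":0,"z":0,"yaw":-1,"gripper":1}]'
python3 -m inch '[{"x":0,"y":0,"z":0,"yaw":-1,"gripper":1},{"x":0,"y":0,"z":0,"yaw":-1,"gripper":1},{"x":0,"y":0,"z":0,"yaw":-1,"gripper":1},{"x":0,"y":0,"z":0,"yaw":-1,"gripper":1},{"x":0,"y":0,"z":0,"yaw":-1,"gripper":1},{"x":0,"y":0,"z":0,"yaw":-1,"gripper":1},{"x":0,"y":0,"z":2,"yaw":-1,"gripper":1},{"x":0,"y":0,"z":3,"yaw":-1,"gripper":1},{"x":0,"y":0,"z":3,"yaw":-1,"gripper":1},{"x":0,"y":0,"z":2,"yaw":-1,"gripper":1},{"x":0,"y":0,"z":0,"yaw":-0.42,"gripper":1},{"x":0,"y":0,"z":0,"yaw":0,"gripper":1}]'
python3 - <<'E'
from h import *
im=grab('scene');crop(im,130,170,350,370,3,'s1.png')
E
```

```text
time_s: 1.35
ee_pos: [565.9, -218.4, 235.2]
ee_rot: [-179.9, 0.0, 46.9]
force: [-0.3, 0.5, -1.0]
gripper_width: 91.2
time_s: 2.35
ee_pos: [564.5, -218.8, 133.8]
ee_rot: [-179.8, -0.1, 98.7]
force: [-0.1, 0.3, 1.3]
gripper_width: 91.2
```

View pics/s1.png

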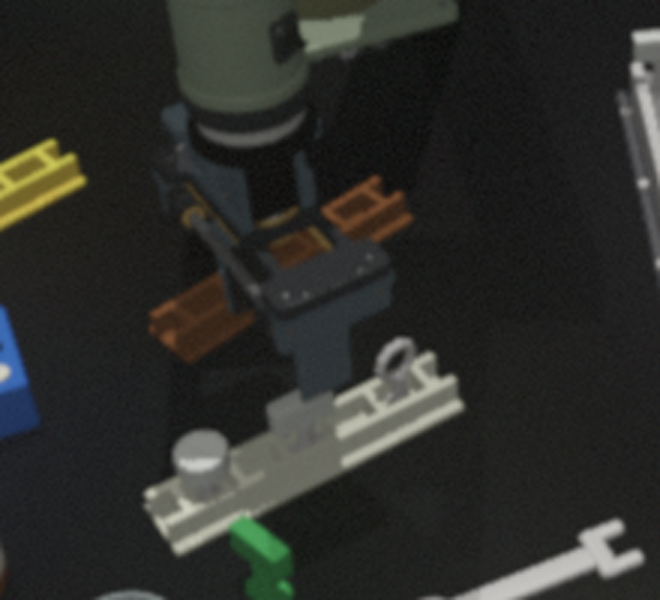

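```bash
python3 -m inch '[{"x":0,"y":0,"z":1.5,"yaw":0,"gripper":1},{"x":0,"y":0,"z":2,"yaw":0,"gripper":1},{"x":0,"y":0,"z":2,"yaw":0,"gripper":1},{"x":0,"y":0,"z":1.5,"yaw":0,"gripper":1},{"x":0,"y":0,"z":0.9,"yaw":0,"gripper":1},{"x":0,"y":0,"z":0,"yaw":0,"gripper":1},{"x":0,"y":0,"z":0,"yaw":0,"gripper":-0.5},{"x":0,"y":0,"z":0,"yaw":0,"gripper":-0.5},{"x":0,"y":0,"z":0,"yaw":0,"gripper":-0.5},{"x":0,"y":0,"z":0,"yaw":0,"gripper":-0.5},{"x":0,"y":0,"z":0,"yaw":0,"gripper":-0.5}]' 15
python3 -m inch '[{"x":0,"y":0,"z":0,"yaw":0,"gripper":-0.7},{"x":0,"y":0,"z":0,"yaw":0,"gripper":-0.8},{"x":0,"y":0,"z":0,"yaw":0,"gripper":-0.9},{"x":0,"y":0,"z":0,"yaw":0,"gripper":-1},{"x":0,"y":0,"z":0,"yaw":0,"gripper":-1},{"x":0,"y":0,"z":0,"yaw":0,"gripper":-1}]' 15
```

```text
time_s: 3.32
ee_pos: [566.0, -219.4, 57.8]
ee_rot: [179.9, 0.0, 98.7]
force: [-0.2, 0.4, 0.5]
gripper_width: 61.0
time_s: 3.82
ee_pos: [565.6, -219.2, 56.9]
ee_rot: [-180.0, 0.0, 98.7]
force: [0.2, 0.3, 0.2]
gripper_width: 20.9
```

```bash
python3 -m inch '[{"x":0,"y":0,"z":0.2,"yaw":0,"gripper":-1},{"x":0,"y":0,"z":0,"yaw":0,"gripper":-1},{"x":0,"y":0,"z":0,"yaw":0,"gripper":-1},{"x":0,"y":0,"z":0,"yaw":0,"gripper":-1},{"x":0,"y":0,"z":0,"yaw":0,"gripper":-1},{"x":0,"y":0,"z":0,"yaw":0,"gripper":-1}]' 30
```

```text
time_s: 4.32
ee_pos: [566.0, -219.4, 55.2]
ee_rot: [180.0, 0.0, 98.7]
force: [0.2, 0.0, 2.1]
gripper_width: 13.7
```

```bash
python3 -m inch '[{"x":0,"y":0,"z":-0.5,"yaw":0,"gripper":-1},{"x":0,"y":0,"z":-1,"yaw":0,"gripper":-1},{"x":0,"y":0,"z":-1.5,"yaw":0,"gripper":-1},{"x":0,"y":0,"z":-2,"yaw":0,"gripper":-1},{"x":0,"y":0,"z":-2,"yaw":0,"gripper":-1},{"x":0,"y":0,"z":-2,"yaw":0,"gripper":-1},{"x":0,"y":0,"z":-1.5,"yaw":0,"gripper":-1},{"x":0,"y":0,"z":-1,"yaw":0,"gripper":-1},{"x":0,"y":0,"z":0,"yaw":0,"gripper":-1},{"x":0,"y":0,"z":0,"yaw":0,"gripper":-1}]'
python3 -m inch '[{"x":1,"y":-0.1,"z":0,"yaw":0,"gripper":-1},{"x":2,"y":-0.17,"z":0,"yaw":0,"gripper":-1},{"x":3,"y":-0.25,"z":0,"yaw":0,"gripper":-1},{"x":3.6,"y":-0.3,"z":0,"yaw":0,"gripper":-1},{"x":3.6,"y":-0.3,"z":0,"yaw":0,"gripper":-1},{"x":3.6,"y":-0.3,"z":0,"yaw":0,"gripper":-1},{"x":3.6,"y":-0.3,"z":0,"yaw":0,"gripper":-1},{"x":3.6,"y":-0.3,"z":0,"yaw":0,"gripper":-1},{"x":3.6,"y":-0.3,"z":0,"yaw":0,"gripper":-1},{"x":3.6,"y":-0.3,"z":0,"yaw":0,"gripper":-1},{"x":3,"y":-0.25,"z":0,"yaw":0,"gripper":-1},{"x":1.9,"y":-0.15,"z":0,"yaw":0,"gripper":-1}]'
python3 -m inch '[{"x":0,"y":0,"z":0,"yaw":-1,"gripper":-1},{"x":0,"y":0,"z":0,"yaw":-1,"gripper":-1},{"x":0,"y":0,"z":0,"yaw":-1,"gripper":-1},{"x":0,"y":0,"z":0,"yaw":-1,"gripper":-1},{"x":0,"y":0,"z":0,"yaw":-1,"gripper":-1},{"x":0,"y":0,"z":0,"yaw":-1,"gripper":-1},{"x":0,"y":0,"z":0,"yaw":-1,"gripper":-1},{"x":0,"y":0,"z":0,"yaw":-1,"gripper":-1},{"x":0,"y":0,"z":0,"yaw":-1,"gripper":-1},{"x":0,"y":0,"z":0,"yaw":-1,"gripper":-1},{"x":0,"y":0,"z":0,"yaw":-1,"gripper":-1},{"x":0,"y":0,"z":0,"yaw":-1,"gripper":-1}]'
python3 -m inch '[{"x":0,"y":0,"z":0,"yaw":-0.22,"gripper":-1},{"x":0,"y":0,"z":2,"yaw":0,"gripper":-1},{"x":0,"y":0,"z":2,"yaw":0,"gripper":-1},{"x":0,"y":0,"z":0,"yaw":0,"gripper":-1},{"x":0,"y":0,"z":0,"yaw":0,"gripper":-1},{"x":0,"y":0,"z":0,"yaw":0,"gripper":-1}]'
python3 - <<'E'
from h import *
im=grab('scene');crop(im,270,150,470,320,4,'s2.png');grab('top')
E
```

```text
time_s: 5.15
ee_pos: [565.4, -219.1, 170.1]
ee_rot: [180.0, 0.0, 98.7]
force: [-0.7, 0.1, -1.0]
gripper_width: 13.7
time_s: 6.15
ee_pos: [478.8, 135.9, 168.7]
ee_rot: [-179.8, -0.0, 98.8]
force: [-0.2, -0.7, -1.5]
gripper_width: 14.0
time_s: 7.15
ee_pos: [479.8, 133.3, 168.5]
ee_rot: [-179.9, -0.2, 158.9]
force: [0.2, 0.6, -1.4]
gripper_width: 13.6
time_s: 7.65
ee_pos: [481.5, 133.3, 130.3]
ee_rot: [180.0, 0.0, 159.7]
force: [0.7, -0.2, -0.9]
gripper_width: 14.0
```

View pics/s2.png

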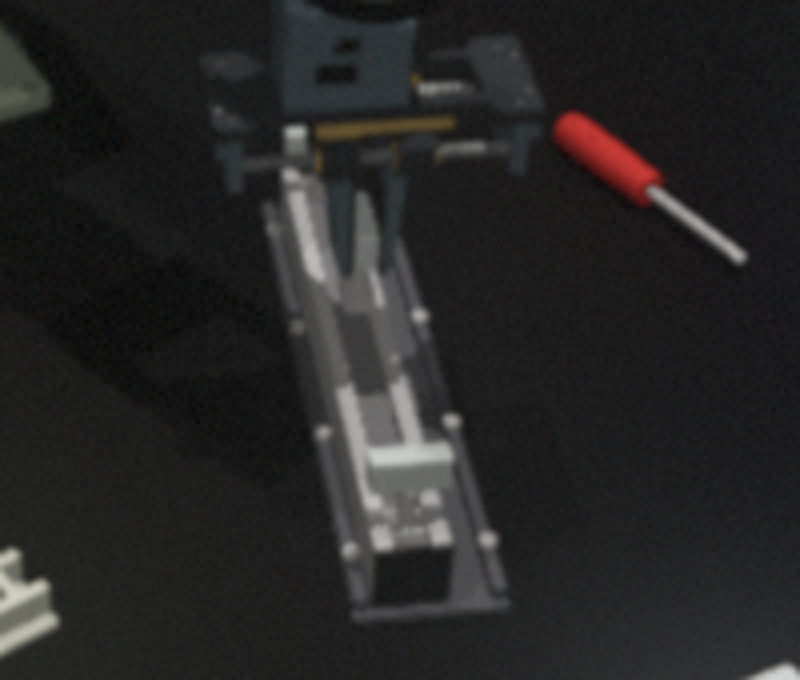

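Run:
```python
from h import *
C=np.array([482.5,144.3]);th=np.radians(-20.2);u=np.array([np.cos(th),np.sin(th)]);n=np.array([-u[1],u[0]])
for l,r,y in[((352),(398),390),(365,411,430)]:
    for x in(l,r):
        P=ray('scene',(270+x/4-.4,150+y/4-.4),47)[:2]-C;print(x,y,P@u,P@n)
print(np.array([481.5-482.5,133.3-144.3])@n)
# original slot measured in scene: profile across at several x
import sys
f=np.load('scene.npz')
g=cv2.cvtColor(f['pixels'],cv2.COLOR_RGB2GRAY).astype(float)
for x in(60,80,100,120):
    row=[]
    for y in range(-36,16,2):
        p=C+u*x+n*y;q=proj('scene',[p[0],p[1],47])[0];row.append(int(cv2.getRectSubPix(g.astype(np.float32),(1,1),tuple(map(float,q)))[0,0]))
    print(x,row)
f=np.load('top.npz');g=cv2.cvtColor(f['pixels'],cv2.COLOR_RGB2GRAY).astype(np.float32)
for x in(90,110,125,-100,-120):
    row=[]
    for y in range(-36,16,2):
        p=C+u*x+n*y;q=proj('top',[p[0],p[1],47])[0];row.append(int(cv2.getRectSubPix(g,(1,1),tuple(map(float,q)))[0,0]))
    print('top',x,row)
```

```text
352 390 49.19992618293923 -21.352116663030174
398 390 52.38782635432046 5.117016469076485
365 430 84.28191336608333 -19.751623991928334
411 430 87.40505160073435 6.167816661416339
-10.668721449353649
60 [70, 75, 100, 135, 157, 166, 167, 159, 132, 114, 108, 106, 105, 106, 107, 105, 103, 105, 123, 147, 163, 168, 164, 146, 113, 80]
80 [74, 79, 98, 133, 160, 166, 165, 152, 132, 116, 111, 109, 109, 109, 109, 107, 99, 93, 112, 150, 164, 167, 163, 142, 104, 65]
100 [68, 77, 100, 135, 161, 169, 168, 167, 168, 167, 164, 161, 159, 159, 160, 160, 161, 164, 173, 182, 186, 184, 176, 163, 147, 138]
120 [69, 77, 99, 139, 153, 133, 110, 106, 112, 114, 112, 112, 114, 112, 112, 112, 113, 113, 112, 111, 111, 109, 109, 110, 110, 110]
top 90 [59, 34, 33, 145, 240, 252, 232, 188, 121, 108, 110, 119, 133, 145, 145, 118, 85, 63, 85, 122, 141, 146, 138, 99, 73, 55]
top 110 [57, 34, 82, 183, 237, 250, 247, 213, 159, 120, 137, 146, 147, 115, 102, 91, 98, 109, 129, 136, 142, 144, 105, 84, 64, 98]
top 125 [61, 40, 54, 125, 234, 247, 245, 225, 172, 139, 140, 141, 141, 140, 142, 144, 145, 131, 124, 183, 205, 200, 151, 120, 88, 95]
top -100 [51, 70, 99, 125, 133, 136, 137, 135, 135, 135, 136, 137, 131, 127, 128, 126, 127, 131, 132, 134, 135, 136, 135, 135, 140, 142]
top -120 [123, 127, 128, 127, 115, 94, 65, 52, 44, 40, 40, 39, 45, 85, 120, 130, 128, 126, 123, 125, 134, 143, 145, 146, 147, 147]
```

```bash
python3 -m inch '[{"x":0,"y":0.05,"z":1,"yaw":0,"gripper":-1},{"x":0,"y":0,"z":1,"yaw":0,"gripper":-1},{"x":0,"y":0,"z":0.8,"yaw":0,"gripper":-1},{"x":0,"y":0,"z":0,"yaw":0,"gripper":-1},{"x":0,"y":0,"z":0,"yaw":0,"gripper":-1},{"x":0,"y":0,"z":0,"yaw":0,"gripper":-1},{"x":0,"y":0,"z":0,"yaw":0,"gripper":-1}]' 30
python3 -m inch '[{"x":0,"y":0,"z":0.1,"yaw":0,"gripper":-1},{"x":0,"y":0,"z":0.1,"yaw":0,"gripper":-1},{"x":0,"y":0,"z":0.1,"yaw":0,"gripper":-1},{"x":0,"y":0,"z":0,"yaw":0,"gripper":-1},{"x":0,"y":0,"z":0,"yaw":0,"gripper":-1}]'
python3 -m inch '[{"x":0,"y":0,"z":0.1,"yaw":0,"gripper":-1},{"x":0,"y":0,"z":0,"yaw":0,"gripper":-1},{"x":0,"y":0,"z":0,"yaw":0,"gripper":-1}]'
python3 -m inch '[{"x":0,"y":0,"z":0.1,"yaw":0,"gripper":-1},{"x":0,"y":0,"z":0,"yaw":0,"gripper":-1},{"x":0,"y":0,"z":0,"yaw":0,"gripper":-1}]'
```

```text
time_s: 8.33
ee_pos: [481.9, 133.6, 102.2]
ee_rot: [180.0, 0.0, 159.8]
force: [-0.2, -0.3, -1.2]
gripper_width: 14.0
time_s: 8.75
ee_pos: [481.5, 133.5, 98.9]
ee_rot: [-180.0, 0.0, 159.8]
force: [0.6, -0.5, -0.6]
gripper_width: 13.5
time_s: 9.0
ee_pos: [481.6, 133.6, 98.0]
ee_rot: [180.0, 0.0, 159.8]
force: [0.2, -1.1, -0.2]
gripper_width: 13.2
time_s: 9.25
ee_pos: [481.9, 133.9, 97.2]
ee_rot: [179.9, 0.0, 159.8]
force: [0.1, 1.7, 1.3]
gripper_width: 14.2
```

```bash
python3 -m inch '[{"x":0,"y":0,"z":0.05,"yaw":0,"gripper":-1},{"x":0,"y":0,"z":0,"yaw":0,"gripper":-1},{"x":0,"y":0,"z":0,"yaw":0,"gripper":-1}]'
python3 -m inch '[{"x":0,"y":0,"z":0.05,"yaw":0,"gripper":-1},{"x":0,"y":0,"z":0,"yaw":0,"gripper":-1},{"x":0,"y":0,"z":0,"yaw":0,"gripper":-1}]'
python3 -c "from workcell import telemetry;print(telemetry.state()['torque'])"
```

```text
time_s: 9.5
ee_pos: [482.1, 134.0, 96.8]
ee_rot: [179.9, 0.1, 159.8]
force: [0.8, 2.7, 3.3]
gripper_width: 13.4
time_s: 9.75
ee_pos: [482.3, 134.2, 96.2]
ee_rot: [179.9, 0.1, 159.8]
force: [0.4, 5.0, 3.6]
gripper_width: 14.0
[ 1.18369872 -0.41382236 -0.03118917]
```

The force along +y says the head is riding on the rounded edge of the -y lip, so I'll shift 1 mm toward +y.

```bash
python3 -m inch '[{"x":0,"y":0.05,"z":0,"yaw":0,"gripper":-1},{"x":0,"y":0.05,"z":0,"yaw":0,"gripper":-1},{"x":0,"y":0,"z":0,"yaw":0,"gripper":-1},{"x":0,"y":0,"z":0,"yaw":0,"gripper":-1}]'
python3 -m inch '[{"x":0,"y":0,"z":0.05,"yaw":0,"gripper":-1},{"x":0,"y":0,"z":0.05,"yaw":0,"gripper":-1},{"x":0,"y":0,"z":0,"yaw":0,"gripper":-1},{"x":0,"y":0,"z":0,"yaw":0,"gripper":-1}]'
```

```text
time_s: 10.08
ee_pos: [482.2, 134.5, 95.8]
ee_rot: [180.0, 0.0, 159.8]
force: [1.8, 4.0, 1.0]
gripper_width: 13.9
time_s: 10.42
ee_pos: [481.9, 134.6, 94.8]
ee_rot: [180.0, 0.0, 159.8]
force: [2.9, 3.8, -0.1]
gripper_width: 13.6
```

```bash
python3 -m inch '[{"x":0,"y":0.06,"z":0.05,"yaw":0,"gripper":-1},{"x":0,"y":0,"z":0.05,"yaw":0,"gripper":-1},{"x":0,"y":0,"z":0,"yaw":0,"gripper":-1},{"x":0,"y":0,"z":0,"yaw":0,"gripper":-1}]'
python3 -m inch '[{"x":0,"y":0,"z":0.1,"yaw":0,"gripper":-1},{"x":0,"y":0,"z":0.1,"yaw":0,"gripper":-1},{"x":0,"y":0,"z":0,"yaw":0,"gripper":-1},{"x":0,"y":0,"z":0,"yaw":0,"gripper":-1}]'
python3 -c "from workcell import telemetry;print(telemetry.state()['torque'])"
```

```text
time_s: 10.75
ee_pos: [481.6, 134.8, 93.6]
ee_rot: [-179.9, -0.0, 159.8]
force: [1.7, 2.1, -0.2]
gripper_width: 14.0
time_s: 11.08
ee_pos: [481.6, 134.9, 91.6]
ee_rot: [-179.9, -0.1, 159.8]
force: [1.5, 2.0, -1.1]
gripper_width: 14.1
[ 0.56813804 -0.3531631   0.02407792]
```

```bash
python3 -m inch '[{"x":0,"y":0.04,"z":0.1,"yaw":0,"gripper":-1},{"x":0,"y":0,"z":0.1,"yaw":0,"gripper":-1},{"x":0,"y":0,"z":0.1,"yaw":0,"gripper":-1},{"x":0,"y":0,"z":0,"yaw":0,"gripper":-1},{"x":0,"y":0,"z":0,"yaw":0,"gripper":-1}]'
python3 -m inch '[{"x":0,"y":0,"z":0.1,"yaw":0,"gripper":-1},{"x":0,"y":0,"z":0.1,"yaw":0,"gripper":-1},{"x":0,"y":0,"z":0.1,"yaw":0,"gripper":-1},{"x":0,"y":0,"z":0,"yaw":0,"gripper":-1},{"x":0,"y":0,"z":0,"yaw":0,"gripper":-1}]'
python3 -m inch '[{"x":0,"y":0,"z":0.1,"yaw":0,"gripper":-1},{"x":0,"y":0,"z":0,"yaw":0,"gripper":-1},{"x":0,"y":0,"z":0,"yaw":0,"gripper":-1}]'
```

```text
time_s: 11.5
ee_pos: [481.6, 135.0, 88.7]
ee_rot: [-179.9, -0.1, 159.8]
force: [-1.6, -0.4, 1.5]
gripper_width: 13.7
time_s: 11.92
ee_pos: [481.7, 135.0, 85.8]
ee_rot: [-179.9, -0.1, 159.8]
force: [-2.1, -2.3, 3.6]
gripper_width: 13.8
time_s: 12.17
ee_pos: [481.8, 135.2, 84.9]
ee_rot: [-180.0, -0.0, 159.8]
force: [-2.7, -1.6, 4.2]
gripper_width: 13.9
```

```bash
python3 -m inch '[{"x":0,"y":0,"z":0.1,"yaw":0,"gripper":-1},{"x":0,"y":0,"z":0.1,"yaw":0,"gripper":-1},{"x":0,"y":0,"z":0.06,"yaw":0,"gripper":-1},{"x":0,"y":0,"z":0,"yaw":0,"gripper":-1},{"x":0,"y":0,"z":0,"yaw":0,"gripper":-1}]'
python3 -m inch '[{"x":0,"y":0,"z":0.03,"yaw":0,"gripper":-1},{"x":0,"y":0,"z":0,"yaw":0,"gripper":-1},{"x":0,"y":0,"z":0,"yaw":0,"gripper":-1}]'
```

```text
time_s: 12.58
ee_pos: [482.0, 135.3, 82.5]
ee_rot: [-180.0, -0.0, 159.8]
force: [-4.1, -2.9, 5.7]
gripper_width: 13.9
time_s: 12.83
ee_pos: [482.0, 135.2, 82.3]
ee_rot: [-180.0, -0.0, 159.8]
force: [-3.3, -2.4, 7.4]
gripper_width: 13.9
```

```bash
python3 -m inch '[{"x":0,"y":-0.05,"z":0,"yaw":0,"gripper":-1},{"x":0,"y":0,"z":0,"yaw":0,"gripper":-1},{"x":0,"y":0,"z":0,"yaw":0.5,"gripper":-1},{"x":0,"y":0,"z":0,"yaw":0.5,"gripper":-1},{"x":0,"y":0,"z":0,"yaw":0.5,"gripper":-1},{"x":0,"y":0,"z":0,"yaw":0.5,"gripper":-1},{"x":0,"y":0,"z":0,"yaw":0,"gripper":-1}]'
python3 -c "from workcell import telemetry;print(telemetry.state()['torque'])"
python3 -m inch '[{"x":0,"y":0,"z":0,"yaw":0.5,"gripper":-1},{"x":0,"y":0,"z":0,"yaw":0.5,"gripper":-1},{"x":0,"y":0,"z":0,"yaw":0.5,"gripper":-1},{"x":0,"y":0,"z":0,"yaw":0.5,"gripper":-1},{"x":0,"y":0,"z":0,"yaw":0,"gripper":-1}]'
python3 -c "from workcell import telemetry;print(telemetry.state()['torque'])"
```

```text
time_s: 13.42
ee_pos: [483.4, 135.6, 82.8]
ee_rot: [179.8, 0.1, 149.7]
force: [-2.3, -0.7, 7.1]
gripper_width: 13.9
[-0.11226223  0.25781991 -0.00194953]
time_s: 13.83
ee_pos: [483.8, 135.5, 82.9]
ee_rot: [179.8, 0.1, 139.7]
force: [-0.3, -0.9, 5.8]
gripper_width: 13.7
[-0.19583041  0.07310874 -0.03436499]
```

```bash
python3 -m inch '[{"x":0,"y":0,"z":0.05,"yaw":0.5,"gripper":-1},{"x":0,"y":0,"z":0,"yaw":0.5,"gripper":-1},{"x":0,"y":0,"z":0,"yaw":0.5,"gripper":-1},{"x":0,"y":0,"z":0,"yaw":0.5,"gripper":-1},{"x":0,"y":0,"z":0,"yaw":0.5,"gripper":-1},{"x":0,"y":0,"z":0,"yaw":0.5,"gripper":-1},{"x":0,"y":0,"z":0,"yaw":0.5,"gripper":-1},{"x":0,"y":0,"z":0,"yaw":0.5,"gripper":-1},{"x":0,"y":0,"z":0,"yaw":0,"gripper":-1}]'
python3 -c "from workcell import telemetry;print(telemetry.state()['torque'])"
python3 -m inch '[{"x":0,"y":0,"z":0,"yaw":0.5,"gripper":-1},{"x":0,"y":0,"z":0,"yaw":0.5,"gripper":-1},{"x":0,"y":0,"z":0,"yaw":0.5,"gripper":-1},{"x":0,"y":0,"z":0,"yaw":0.5,"gripper":-1},{"x":0,"y":0,"z":0,"yaw":0.5,"gripper":-1},{"x":0,"y":0,"z":0,"yaw":0.5,"gripper":-1},{"x":0,"y":0,"z":0,"yaw":0,"gripper":-1}]'
python3 -c "from workcell import telemetry;print(telemetry.state()['torque'])"
```

```text
time_s: 14.58
ee_pos: [484.1, 135.6, 82.5]
ee_rot: [179.7, 0.1, 119.7]
force: [-0.3, -0.8, 6.9]
gripper_width: 13.8
[-0.21009713  0.05231743 -0.04309008]
time_s: 15.17
ee_pos: [484.3, 135.6, 82.5]
ee_rot: [179.7, -0.0, 104.7]
force: [-0.3, -1.3, 5.4]
gripper_width: 13.8
[-0.26243011  0.01984156 -0.05355726]
```

```bash
python3 -m inch '[{"x":0,"y":0,"z":0,"yaw":0.5,"gripper":-1},{"x":0,"y":0,"z":0,"yaw":0.5,"gripper":-1},{"x":0,"y":0,"z":0,"yaw":0.5,"gripper":-1},{"x":0,"y":0,"z":0,"yaw":0.5,"gripper":-1},{"x":0,"y":0,"z":0,"yaw":0.5,"gripper":-1},{"x":0,"y":0,"z":0,"yaw":0.5,"gripper":-1},{"x":0,"y":0,"z":0,"yaw":0,"gripper":-1}]'
python3 -c "from workcell import telemetry;print(telemetry.state()['torque'])"
python3 -m inch '[{"x":0,"y":0,"z":0,"yaw":0.5,"gripper":-1},{"x":0,"y":0,"z":0,"yaw":0.5,"gripper":-1},{"x":0,"y":0,"z":0,"yaw":0.5,"gripper":-1},{"x":0,"y":0,"z":0,"yaw":0.5,"gripper":-1},{"x":0,"y":0,"z":0,"yaw":0.5,"gripper":-1},{"x":0,"y":0,"z":0,"yaw":0.5,"gripper":-1},{"x":0,"y":0,"z":0,"yaw":0,"gripper":-1},{"x":0,"y":0,"z":0,"yaw":0,"gripper":-1}]'
python3 -c "from workcell import telemetry;print(telemetry.state()['torque'])"
```

```text
time_s: 15.75
ee_pos: [483.7, 135.4, 82.4]
ee_rot: [179.8, -0.1, 89.7]
force: [-0.9, -1.7, 7.0]
gripper_width: 14.2
[-0.36593809  0.21641872 -0.07002271]
time_s: 16.42
ee_pos: [484.2, 135.6, 82.5]
ee_rot: [179.7, -0.2, 74.8]
force: [-0.7, -0.8, 7.1]
gripper_width: 13.9
[-0.19545987  0.07353235 -0.05724815]
```

```bash
python3 -m inch '[{"x":0,"y":0,"z":0,"yaw":0.5,"gripper":-1},{"x":0,"y":0,"z":0,"yaw":0.5,"gripper":-1},{"x":0,"y":0,"z":0,"yaw":0,"gripper":-1},{"x":0,"y":0,"z":0,"yaw":0,"gripper":-1},{"x":0,"y":0,"z":-0.05,"yaw":0,"gripper":-1},{"x":0,"y":0,"z":-0.05,"yaw":0,"gripper":-1},{"x":0,"y":0,"z":0,"yaw":0,"gripper":-1},{"x":0,"y":0,"z":0,"yaw":0,"gripper":-1}]'
python3 -m inch '[{"x":0,"y":0,"z":-0.05,"yaw":0,"gripper":-1},{"x":0,"y":0,"z":0,"yaw":0,"gripper":-1},{"x":0,"y":0,"z":0,"yaw":0,"gripper":-1}]'
python3 -m inch '[{"x":0,"y":0,"z":-0.05,"yaw":0,"gripper":-1},{"x":0,"y":0,"z":0,"yaw":0,"gripper":-1},{"x":0,"y":0,"z":0,"yaw":0,"gripper":-1}]'
```

```text
time_s: 17.08
ee_pos: [484.3, 135.7, 83.5]
ee_rot: [179.7, -0.2, 69.8]
force: [0.7, -0.6, 6.6]
gripper_width: 13.6
time_s: 17.33
ee_pos: [484.3, 135.7, 84.0]
ee_rot: [179.7, -0.2, 69.8]
force: [-0.1, -1.3, 5.3]
gripper_width: 13.7
time_s: 17.58
ee_pos: [484.3, 135.6, 84.1]
ee_rot: [179.8, -0.2, 69.8]
force: [3.9, 0.0, 2.5]
gripper_width: 13.4
```

```bash
python3 -m inch '[{"x":0,"y":0,"z":-0.05,"yaw":0,"gripper":-1},{"x":0,"y":0,"z":0,"yaw":0,"gripper":-1},{"x":0,"y":0,"z":0,"yaw":0,"gripper":-1}]' 10
python3 -m inch '[{"x":0,"y":0,"z":0,"yaw":0,"gripper":-0.75},{"x":0,"y":0,"z":0,"yaw":0,"gripper":-0.65},{"x":0,"y":0,"z":0,"yaw":0,"gripper":-0.5},{"x":0,"y":0,"z":0,"yaw":0,"gripper":-0.3},{"x":0,"y":0,"z":0,"yaw":0,"gripper":-0.1},{"x":0,"y":0,"z":0,"yaw":0,"gripper":-0.1},{"x":0,"y":0,"z":0,"yaw":0,"gripper":-0.1},{"x":0,"y":0,"z":0,"yaw":0,"gripper":-0.1},{"x":0,"y":0,"z":0,"yaw":0,"gripper":-0.1}]'
```

```text
time_s: 17.83
ee_pos: [484.2, 135.7, 84.2]
ee_rot: [179.8, -0.2, 69.8]
force: [4.7, 1.4, -2.1]
gripper_width: 14.1
time_s: 18.58
ee_pos: [481.8, 134.9, 84.0]
ee_rot: [-180.0, 0.0, 69.8]
force: [0.8, -0.1, -0.2]
gripper_width: 41.2
```

Caught under the lips and released. I'll retreat upward and look.

```bash
python3 -m inch '[{"x":0,"y":0,"z":-0.5,"yaw":0,"gripper":0},{"x":0,"y":0,"z":-1,"yaw":0,"gripper":0},{"x":0,"y":0,"z":-2,"yaw":0,"gripper":0},{"x":0,"y":0,"z":-3,"yaw":0,"gripper":0},{"x":0,"y":0,"z":-3,"yaw":0,"gripper":0},{"x":0,"y":0,"z":-3,"yaw":0,"gripper":0},{"x":0,"y":0,"z":-3,"yaw":0,"gripper":0},{"x":0,"y":0,"z":-2,"yaw":0,"gripper":0},{"x":0,"y":0,"z":-1,"yaw":0,"gripper":0},{"x":0,"y":0,"z":0,"yaw":0,"gripper":0},{"x":0,"y":0,"z":0,"yaw":0,"gripper":0}]'
python3 - <<'E'
from h import *
im=grab('scene');crop(im,270,150,470,320,4,'s3.png')
for y in(-22.5,0,22.5):
    C=np.array([483.5,135.5]);n=np.array([.345,.938]);p=C+n*y;print((proj('scene',[p[0],p[1],93])[0]-[270,150])*4)
E
```

```text
time_s: 19.5
ee_pos: [481.7, 134.9, 268.8]
ee_rot: [-180.0, 0.0, 69.8]
force: [-0.3, 0.5, 0.1]
gripper_width: 46.0
[325.29473454 279.16747904]
[363.48497901 276.31627906]
[401.54994592 273.47443203]
```

View pics/s3.png

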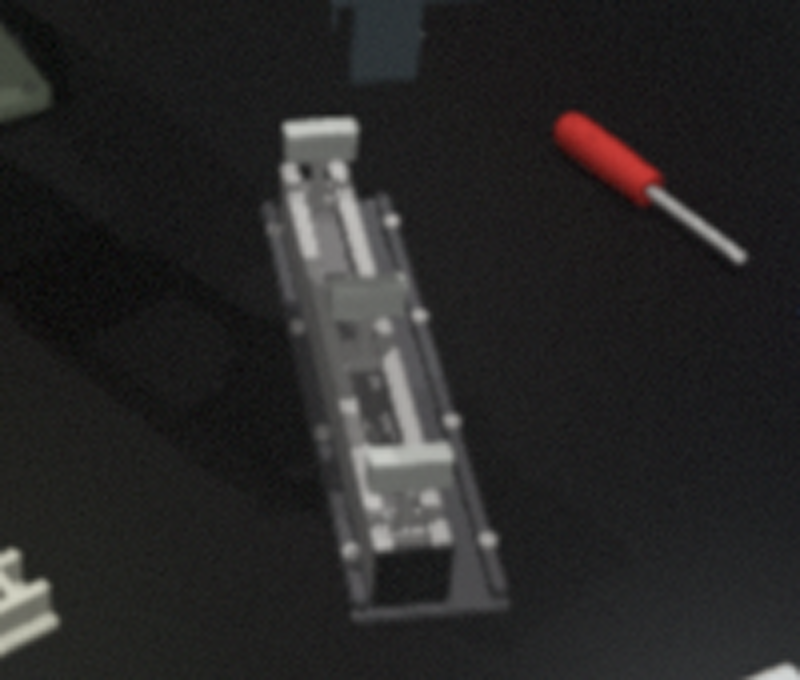

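The picture shows the T-bolt upright at about (369,290) in the crop. It is midway between the fitted bolts, at (320,135) and (408,465), its bar lies parallel to theirs, and the gripper is well clear. I'm handing the job in.

```bash
python3 -c "
from workcell import env
print(env.job_done())"
```

```text
the job is handed in; nothing more can be done
None
```

The T-bolt is fitted in the strut, about midway between the two fitted bolts, and I handed the job in at about 19.5 s of the 64 s allowed. No verdict was reported.

- **Fitting:** I took the bolt from the rack's middle pocket and found the slot by feel, correcting about 1.6 mm sideways from where the cameras put it. I pressed the head roughly 8 mm into the shoe (about 8 N). The quarter turn met almost no resistance. The lips then took the spring's push as I eased up, at about the expected height.
- **Last checks:** The final picture shows the bolt upright by itself, its bar across the slot and parallel to the two fitted bolts. The robot is clear, and nothing near the strut looks moved.
- **Force limits:** The highest wrist force I read while the bolt was in the strut was about 9 N. These readings came only at the end of each move. They also cannot show the total load on lips and shoe, so I could not check the 40 N limit directly.
- **Small disagreements:** When the gripper opened, the tool shifted about 2.5 mm sideways, showing a slight strain along the strut. The bolt's top in the picture sits about 6 to 8 pixels from where I predicted in the 4x crop, a few millimetres and well within tolerance.
- **Not checked:** I did not look again at the rack or the other things on the bench after placing the bolt.

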